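Shut the cold valve and point the selector at the drain

TASK

Make the water line ready for draining. First push the blue valve's lever clockwise (seen from above) with a closed fingertip until it is fully closed, across its pipe at the stop; only then push the black pointer of the selector round until it points straight at the green disc. Push gently from the side: do not pinch or force anything, do not shove or lift the valve stands, and leave the red lever and everything else on the counter as they are.

Things in the scene. Friction and masses are not known exactly. Their poses are not given: they have to be found in the camera images.
- blue_stand: loose bench stand of the blue (cold) shut-off valve, about 2.6 kg, standing on the counter: grey base plate 180 x 120 x 16 mm with a horizontal copper pipe along its x axis (pipe axis 55 mm up, 190 mm long, brass valve body 46 mm across in the middle; highest fixed part besides the stem is 78 mm up). Origin: centre of the underside; z up
- blue_lever (a joint): angle of the blue lever about its upright stem, rad: 0 = open, lever along the pipe, pointing to the stand's own -x; grows as the lever turns clockwise seen from above; 1.571 = closed, across the pipe, pointing to the stand's own +y, at a hard stop. It starts between 0 and 0.3. Friction about 0.14 N m (2 N at 70 mm out); it stays where it is left
- blue_pivot (a point): on the blue lever's turning axis at mid-height of the lever, above the stand's centre, 104 mm above the counter; its x axis points out along the lever, z up, and it turns with the lever. The lever is a bar 22 mm wide and 16 mm high; its blue sleeve runs from 30 to 100 mm from the axis; the space beside and below the sleeve is free down to 78 mm above the counter
- blue_tip (a point): outer end of the blue lever, 100 mm from its axis, at mid-height
- red_stand: loose bench stand of the red (hot) shut-off valve, about 2.6 kg, standing on the counter: grey base plate 180 x 120 x 16 mm with a horizontal copper pipe along its x axis (pipe axis 55 mm up, 190 mm long, brass valve body 46 mm across in the middle; highest fixed part besides the stem is 78 mm up). Origin: centre of the underside; z up
- red_lever (a joint): angle of the red lever about its upright stem, rad: 0 = open, lever along the pipe, pointing to the stand's own -x; grows as the lever turns clockwise seen from above; 1.571 = closed, across the pipe, pointing to the stand's own +y, at a hard stop. It starts between 0 and 0.3. Friction about 0.14 N m (2 N at 70 mm out); it stays where it is left
- red_pivot (a point): on the red lever's turning axis at mid-height of the lever, above the stand's centre, 104 mm above the counter; its x axis points out along the lever, z up, and it turns with the lever. The lever is a bar 22 mm wide and 16 mm high; its red sleeve runs from 30 to 100 mm from the axis; the space beside and below the sleeve is free down to 78 mm above the counter
- red_tip (a point): outer end of the red lever, 100 mm from its axis, at mid-height
- selector: selector valve screwed to the counter: white round dial plate 224 mm across and 8 mm thick, round metal housing 66 mm across up to 42 mm above the counter in its middle, black pointer on top. Origin: centre of the underside
- pointer (a joint): angle of the black pointer, rad: 0 = pointing to the selector's own -x, grows counter-clockwise seen from above; stops at -2.3 and +2.3. It starts between -0.4 and 0.4 and turns either way. Friction about 0.09 N m (1.5 N at 60 mm out); it stays where it is left
- pointer_pivot (a point): on the pointer's turning axis at mid-height of the pointer, 63 mm above the counter; its x axis points out along the pointer, z up, and it turns with the pointer. The pointer is one black arm 16 mm wide and 18 mm high with a white line on top, reaching 70 mm from the axis, with a hub 40 mm across
- pointer_tip (a point): outer end of the pointer, 70 mm from its axis, at mid-height
- green_disc: flat green disc, 36 mm across and 3 mm thick, fixed on the dial plate about 86 to 96 mm from the selector's axis, to one side of it; marks the drain outlet. Origin: centre of its underside, 8 mm above the counter
- orange_disc: flat orange disc of the same size on the other side of the dial; marks another outlet, not wanted
- soap: yellow soap bottle with a white cap, 64 mm across, 190 mm high. Loose bystander; origin centre of underside
- mug: blue mug, 80 mm across, 90 mm high. Loose bystander; origin centre of underside
- jar: amber glass jar with a steel cap, 60 mm across, 80 mm high. Loose bystander; origin centre of underside
- coupling: brass pipe coupling, a ring 44 mm across and 30 mm high. Loose bystander; origin centre of underside
- wrench: steel wrench, 180 mm long, lying flat. Loose bystander
- bowl: steel bowl, 110 mm across, 50 mm high. Loose bystander; origin centre of underside
- tape: roll of white sealing tape, a ring 70 mm across and 20 mm high. Loose bystander; origin centre of underside
Mind the look-alikes: they are no part of the job. There is more than one size of the selector; the one meant has the size given above.

How it is judged:
By the outcome, as a careful person would: the job done as asked, in the order asked, and still so for the second after the job is handed in, with the robot touching nothing.
It also fails if it takes over 64 s, if anything falls off the work surface, if the arm or the gripper's body presses on something with over 40 N, if the wrist force passes 120 N, or if a joint passes its speed limit or range.

ROBOT

A 7-joint arm with a two-finger parallel gripper is mounted at the origin on the work surface. World frame = base frame: x ahead of the robot, y to its left, z up, the work surface at z = 0. Lengths are in m, angles in rad, forces in N, time in s.
With the tool pointing down it reaches from about 0.4 to 0.875 m from the base axis. Payload 19.3 kg.
Tool frame: the origin (TCP) lies at the very end of the fingers, on their centre line; the grasp point (between the pads) lies 19 mm behind it; z points along the fingers, y is the line along which they close (so a half turn about z gives the same grasp; the last joint's range is limited). The gripper opens to 85 mm and grips with 20 to 120 N. Pads are 22 mm wide; open, the fingers measure 114 mm over their backs; the gripper's body (76 mm by 85 mm) begins 54 mm behind the grasp point. The pads swing forward as they close: fully open they stand 13 mm farther back than shut.
Start: joints at [-0.07, 0.521, -0.036, 1.599, 0.021, 1.021, -0.113], TCP at [0.625, -0, 0.231] pointing down, gripper open.
Joint ranges: [-2.91, 2.91], [-0.3, 2.13], [-1.5, 1.42], [0.17, 2.43], [-1.26, 4.41], [0.16, 1.93], [-2.52, 2.52]. Speed limits (rad/s): [1.89, 1.89, 2.39, 2.39, 3.01, 3.01, 3.01].

INTERFACE

Orientations are given as [roll, pitch, yaw] about the fixed x, y, z axes, in that order (R = Rz(yaw) Ry(pitch) Rx(roll)).
In Python, from workcell import monitor, optics, job_done gives the robot as it stands.
- The arm moves only by the shell command python3 -m handwheel 'ROWS' [FORCE]. ROWS is JSON, a list of rows, each an object of numbers: "dx", "dy", "dz": the shift along the tool's x, y, z in cm; "wx", "wy", "wz": the turn, a rotation vector about the tool's x, y, z in rad; "claw": the opening in per cent of the stroke, from 0 (shut) to 100 (fully open). A call has 1 to 8 rows; each row shifts and turns the commanded pose from where the row before left it, along the tool's axes as they then stand; what a row does not reach is not made up. A row lasts 1/8 s, in which the tool goes at most 62.5 mm and 10.7 degrees, less where a joint would pass 70% of its speed; a pose out of reach is approached as far as the arm can. A call with a gripper value outside its range is refused whole. The fingers move at their own pace and stop on an object; FORCE is the grip in N (left out, the last holds). Time passes only in rows, so rows that do not move let the fingers close. It gives the time, the measured TCP pose, the force, the opening and the grip force at its end, in the units of the state.
- monitor.observe(): the state, without advancing time (a new reading comes with each control period).
- optics.grab_frame(name): name is "scene" or "side" or "wrist"; returns a dict with "frame" (400x640x3 uint8, blue, green, red), "fovy" (degrees; the focal length in pixels is half the picture's height over the tangent of half this angle, whatever the lens; pixels are square), "cx", "cy" (the principal point, pixels), "k1" (the pictures are not rectified: a ray, as slopes to the right and down, at radius r is drawn at 1 + k1 r^2 times it, then the intrinsics apply), "R" (3x3) and "t" (3): a world point X has camera coordinates R X + t. Camera axes: x right, y down, z forward; pixel columns grow to the right and rows downward; lengths in m; the calibration is good to about 2 mm. A picture is of the moment at which its call begins. There is no depth.
- job_done(): hands the job in; it is judged then, once.
Trained networks look in the newest picture that a camera, given by its name, has taken for a name from the list of things; names that differ only in an ending like _2 or _b are one class to them, and where a whole thing is asked for, a point or a joint stands for the part that bears it (a point fixed in the world has none). Each returns a list of dicts, best first, with "p" (0 to 1); they miss things now and then, are a little off and sometimes report something else, mostly with a low value. They report only what shows in the picture. A call takes as long as a camera call. They do not tell look-alikes from the thing itself.
- optics.masks_of(name, camera): "region" (400x640 bool, what is visible of it) and "rect" ([left, top, width, height] in pixels, round what is visible of it).
The state is a dict: "clock": time; "qpos": joint angles; "qd": joint speeds; "joint_efforts": joint torques, N m; "position": TCP position; "tool_rot": TCP orientation; "force": force on the tool from outside, world axes, zero at the start; "moment": the same for the moment, N m; "grip_width": finger opening in m; "finger_force": force on a finger pad.
Only numpy, scipy, OpenCV 4.12 (cv2) and the standard library are available. Lean on these libraries where they do the work, as an engineer would, in place of code of your own. Each camera call takes 0.05 s, during which the arm holds its last target. There are 200 camera calls.

## Working session

There is one attempt and no reset: what is moved stays moved. The work goes in short steps, Python scripts to look and compute and a shell command to move; the robot and the scene stay as the last step left them, time stands still between calls to the robot, and variables do not carry over. Pictures are saved under pics/ and viewed, at most 10 in all, crops included, and the job is handed in when it is done.

```bash
ls; mkdir -p pics; cat > h.py <<'E'
import numpy as np, cv2
from workcell import monitor, optics, job_done
def K(c):
    f=200/np.tan(np.radians(c['fovy'])/2); return f
def ray(c,uv,z):
    """pixels -> world points on plane z"""
    uv=np.atleast_2d(np.asarray(uv,float)); f=K(c)
    d=(uv-[c['cx'],c['cy']])/f; s=d.copy()
    for _ in range(30): s=d/(1+c['k1']*(s**2).sum(1,keepdims=True))
    R=np.array(c['R']);t=np.array(c['t'])
    o=-R.T@t; w=np.c_[s,np.ones(len(s))]@R
    return o+w*((z-o[2])/w[:,2])[:,None]
def proj(c,X):
    X=np.atleast_2d(X); p=X@np.array(c['R']).T+np.array(c['t']); s=p[:,:2]/p[:,2:]
    s=s*(1+c['k1']*(s**2).sum(1,keepdims=True)); return s*K(c)+[c['cx'],c['cy']]
E
python3 - <<'E'
from h import *
for n in ['scene','side']:
    c=optics.grab_frame(n); cv2.imwrite(f'pics/{n}0.png',c['frame']); print(n,c['fovy'],c['k1'],-np.array(c['R']).T@c['t'])
    for k in ['blue_stand','blue_lever','red_lever','selector','pointer','green_disc','orange_disc','mug']:
        for m in optics.masks_of(k,n):
            r=m['region']; ys,xs=np.nonzero(r); print(k,round(m['p'],2),m['rect'],xs.mean().round(1),ys.mean().round(1))
print(monitor.observe())
E
```

```text
pics
scene 49.630567030515365 -0.02329828403974941 [1.00178351 0.49785602 0.99661861]
blue_stand 0.73 [381.9, 244.3, 71.9, 95.3] 419.9 295.0
blue_lever 0.71 [423.7, 245.3, 24.2, 35.6] 433.7 264.8
selector 0.97 [314.1, 83.8, 54.7, 72.7] 337.9 125.2
selector 0.57 [283.1, 219.4, 82.9, 65.3] 321.2 250.1
pointer 0.78 [313.2, 224.9, 27.3, 19.7] 324.9 233.2
pointer 0.71 [318.7, 88.7, 19.1, 23.2] 328.2 100.3
pointer 0.3 [321.4, 300.3, 19.1, 18.9] 328.9 307.6
green_disc 0.27 [422.0, 245.4, 26.3, 40.2] 433.1 265.9
orange_disc 0.66 [339.2, 264.1, 12.8, 13.2] 344.2 268.5
mug 0.69 [211.6, 229.5, 46.0, 39.7] 232.8 250.4
side 47.88101001371179 -0.11586443994100287 [0.14627176 0.97670249 0.77083894]
blue_stand 0.84 [224.0, 268.4, 86.3, 61.3] 266.9 299.4
blue_lever 0.85 [259.1, 268.9, 50.0, 16.4] 283.5 275.6
red_lever 0.7 [276.4, 209.1, 27.7, 18.9] 289.2 217.9
red_lever 0.65 [338.8, 159.4, 28.2, 17.3] 352.4 166.6
selector 0.92 [241.9, 211.9, 81.1, 49.0] 282.8 234.0
selector 0.88 [384.1, 165.3, 89.9, 58.5] 427.7 193.3
pointer 0.84 [275.7, 209.2, 25.8, 13.4] 287.5 217.4
pointer 0.73 [423.6, 164.5, 39.0
[... 284 characters left out ...]
: 0.9, 'qpos': array([-0.07019695,  0.52140802, -0.03631642,  1.59951565,  0.02118745,
        1.02106748, -0.11273784]), 'qd': array([-0.00033225, -0.00079322, -0.00064441,  0.00110572,  0.00091694,
       -0.00106817,  0.00051204]), 'joint_efforts': array([ 3.16077530e-04, -9.26836681e+01,  1.97937369e+00, -3.70244908e+01,
        1.80628092e-02,  2.11099476e-03, -1.50758146e-04]), 'position': array([ 6.24992310e-01, -1.30044604e-05,  2.31279979e-01]), 'tool_rot': array([-3.14157695e+00, -1.93320223e-05,  1.57082048e+00]), 'force': array([ 0.26921613, -0.00994228,  0.5347528 ]), 'moment': array([-0.01058715,  0.00321917, -0.01319819]), 'finger_force': 0.0, 'grip_width': 0.0854920813987426}
```

View pics/scene0.png

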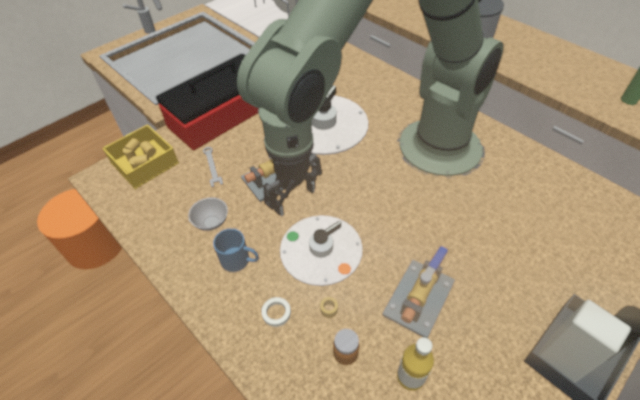

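View pics/side0.png

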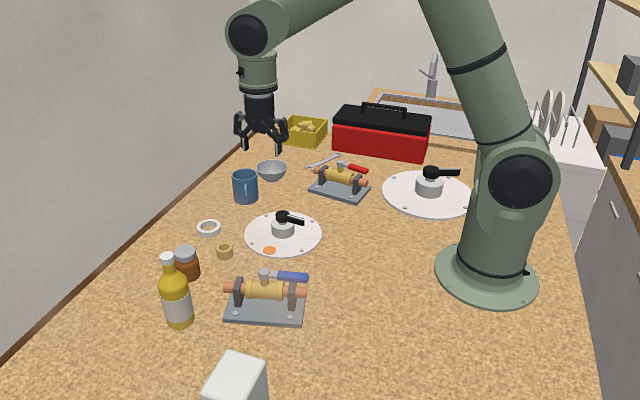

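```bash
python3 - <<'E'
from h import *
fr={}
for n in ['scene','side']:
    c=fr[n]=optics.grab_frame(n); hsv=cv2.cvtColor(c['frame'],cv2.COLOR_BGR2HSV)
    for i,m in enumerate(optics.masks_of('selector',n)):
        r=(hsv[...,1]<40)&(hsv[...,2]>150)
        x,y,w,h=[int(v) for v in m['rect']]
        q=np.zeros(r.shape,np.uint8); q[y-4:y+h+5,x-4:x+w+5]=r[y-4:y+h+5,x-4:x+w+5]
        cs,_=cv2.findContours(q,cv2.RETR_EXTERNAL,cv2.CHAIN_APPROX_NONE); k=max(cs,key=cv2.contourArea)
        h_=cv2.convexHull(k)[:,0].astype(float)
        W=ray(c,h_,.008)[:,:2]; (cc,rad)=cv2.minEnclosingCircle(W.astype(np.float32)); print(n,'plate',m['rect'],np.round(cc,4),'diam',round(2*rad,4))
    for k in ['pointer','blue_lever','red_lever']:
        for m in optics.masks_of(k,n): print(n,k,round(m['p'],2),m['rect'])
    for nm,lo,hi in [('green',(45,80,60),(85,255,255)),('orange',(5,150,180),(15,255,255)),('blue',(112,80,60),(128,255,255))]:
        q=cv2.inRange(hsv,lo,hi); N,_,st,ce=cv2.connectedComponentsWithStats(q)
        for i in range(1,N):
            if 25<st[i,4]<1200: print(n,nm,st[i],ce[i].round(1),'z.011',ray(c,ce[i],.011)[0].round(4),'z.112',ray(c,ce[i],.108)[0].round(4))
    for (nm,b) in {'scene':[('sel',(270,205,110,90)),('blue',(380,235,80,105))],'side':[('sel',(235,200,100,65)),('blue',(215,255,105,80))]}[n]:
        x,y,w,h=b; cv2.imwrite(f'pics/{n}_{nm}.png',cv2.resize(c['frame'][y:y+h,x:x+w],None,fx=4,fy=4,interpolation=3))
a=[cv2.imread(f'pics/{n}_{m}.png') for m in ['sel','blue'] for n in ['scene','side']]
a=[cv2.resize(i,(400,300)) for i in a]
cv2.imwrite('pics/crops.png',np.vstack([np.hstack(a[:2]),np.hstack(a[2:])]))
E
```

```text
scene plate [314.5, 83.0, 52.8, 71.7] [ 0.1933 -0.3446] diam 0.3181
scene plate [282.2, 217.0, 80.5, 69.1] [0.5674 0.0154] diam 0.2264
scene plate [423.5, 244.0, 22.7, 36.8] [0.4246 0.2696] diam 0.0511
scene pointer 0.69 [312.9, 221.4, 27.7, 24.0]
scene pointer 0.66 [333.6, 331.1, 25.3, 35.6]
scene pointer 0.57 [319.4, 87.7, 20.7, 25.1]
scene blue_lever 0.66 [424.4, 245.5, 24.3, 39.2]
scene blue_lever 0.4 [395.0, 336.9, 36.1, 53.1]
scene green [288 233   9   7  51] [292.2 236. ] z.011 [ 0.5973 -0.0676  0.011 ] z.112 [ 0.6372 -0.0119  0.108 ]
side plate [242.1, 211.1, 80.1, 48.6] [0.5632 0.0175] diam 0.2295
side plate [382.7, 163.8, 85.6, 57.9] [ 0.1974 -0.3527] diam 0.323
side pointer 0.76 [421.5, 165.0, 37.5, 14.1]
side pointer 0.58 [274.1, 210.7, 29.1, 11.8]
side blue_lever 0.56 [260.5, 269.1, 48.6, 12.1]
side blue_lever 0.5 [242.7, 211.3, 78.4, 46.8]
side red_lever 0.47 [336.4, 158.0, 32.4, 18.6]
side red_lever 0.29 [258.4, 268.8, 49.8, 15.1]
side orange [263 246  12   8  52] [269.  249.7] z.011 [0.5668 0.1053 0.011 ] z.112 [0.5131 0.2165 0.108 ]
side blue [277 271  31  11 185] [292.6 274.9] z.011 [0.4695 0.179  0.011 ] z.112 [0.4283 0.2808 0.108 ]
```

View pics/crops.png

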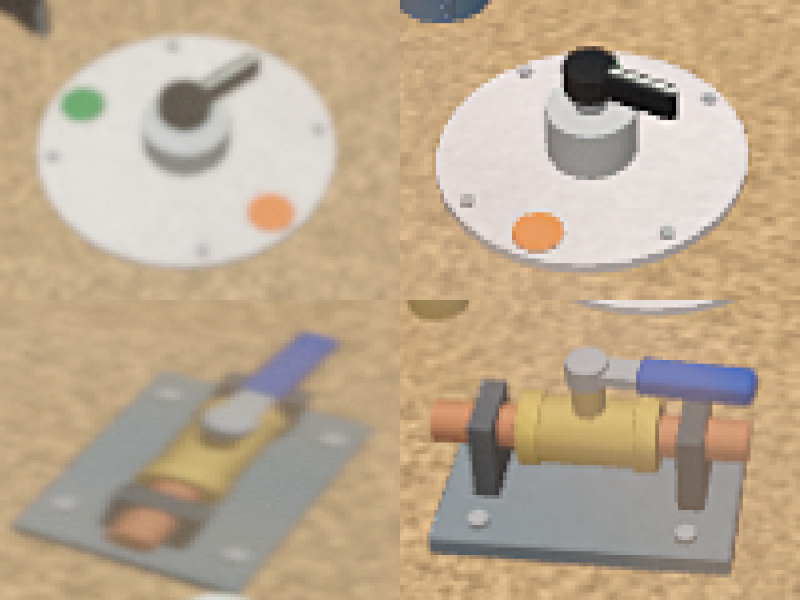

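The selector meant is the nearer one (scene 321,250; side 282,234). Its plate measures about 0.226 m, against 0.32 m for the far one at scene (341,122). It carries green at scene (292,236) and orange at (344,268), and its pointer faces the robot. The blue stand is at scene (420,295), with its lever towards the robot. Next I localise the blue stand.

```bash
python3 - <<'E'
from h import *
c=optics.grab_frame('scene'); 
print('plate corners',ray(c,[(382.4,313.8),(412,260.2),(454.4,279.8),(428,336.5)],.016).round(4))
print('lever axis top, sleeve end',ray(c,[(426.5,275.5),(444,249.5)],.112).round(4))
print('sel hub top, pointer end', ray(c,[(270+185/400*110,205+105*.3),(270+253/400*110,205+62*.3)],.072).round(4))
s=optics.grab_frame('side')
print('side hub, pointer end', ray(s,[(235+190*.25,200+62*65/300),(235+276*.25,200+97*65/300)],.072).round(4))
print('side lever axis, end', ray(s,[(215+187/3.81,255+57/3.75),(215+352/3.81,255+70/3.75)],.112).round(4))
w=optics.grab_frame('wrist'); print('wrist',w['fovy'],-np.array(w['R']).T@w['t'],np.array(w['R']).round(2))
E
```

```text
plate corners [[0.5974 0.2611 0.016 ]
 [0.4277 0.2173 0.016 ]
 [0.3974 0.3304 0.016 ]
 [0.5652 0.3737 0.016 ]]
lever axis top, sleeve end [[0.4928 0.2944 0.112 ]
 [0.4054 0.2808 0.112 ]]
sel hub top, pointer end [[0.5708 0.0214 0.072 ]
 [0.5068 0.0267 0.072 ]]
side hub, pointer end [[0.5635 0.0134 0.072 ]
 [0.4943 0.0278 0.072 ]]
side lever axis, end [[0.4916 0.2919 0.112 ]
 [0.3976 0.2702 0.112 ]]
wrist 60.891889567070834 [0.62459582 0.0806511  0.37423006] [[ 1.    0.   -0.  ]
 [ 0.   -0.95  0.32]
 [-0.   -0.32 -0.95]]
```

```bash
python3 -m handwheel '[{"dx":3.4,"dy":-2.7,"claw":0},{"dx":4,"dy":-3.2},{"dx":4,"dy":-3.2},{"dx":4,"dy":-3.2},{"dx":4,"dy":-3.2},{"dx":4,"dy":-3.2},{"wz":-0.1},{"wz":-0.1}]' 20
python3 - <<'E'
from h import *
s=monitor.observe(); print(s['clock'],s['position'],s['tool_rot'],s['grip_width'],s['force'])
c=optics.grab_frame('wrist'); cv2.imwrite('pics/w1.png',c['frame'])
for k in ['blue_lever','blue_stand']:
    for m in optics.masks_of(k,'wrist'): print(k,m['p'],m['rect'])
E
```

```text
1.55 [ 6.24988081e-01 -9.39757620e-06  2.31296257e-01] [-3.14157911e+00 -3.18441817e-05  1.57074437e+00] 0.08525015424451451 [1.07587665 0.06342635 0.016392  ]
blue_lever 0.47 [358.7, 348.8, 71.4, 41.0]schema error: expected keys dx, dy, dz, wx, wy, wz, claw
```

View pics/w1.png

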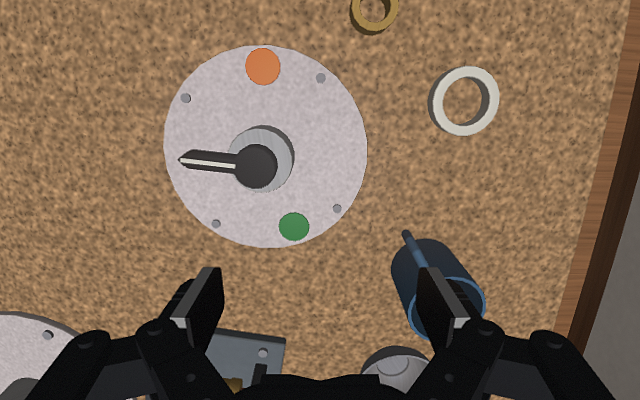

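The move was refused because it wants every key in each row, so nothing moved. The wrist picture still shows the right selector: hub top (256,166), pointer tip (180,160), green disc (294,227), orange disc (263,66).

```bash
python3 - <<'E'
from h import *
c=optics.grab_frame('wrist'); hsv=cv2.cvtColor(c['frame'],cv2.COLOR_BGR2HSV)
for nm,lo,hi in [('green',(45,80,40),(85,255,255)),('orange',(5,150,150),(15,255,255))]:
    q=cv2.inRange(hsv,lo,hi); N,_,st,ce=cv2.connectedComponentsWithStats(q)
    for i in range(1,N):
        if st[i,4]>300: print(nm,st[i],ray(c,ce[i],.011)[0].round(4))
q=((hsv[...,1]<35)&(hsv[...,2]>140)).astype(np.uint8); q[:,:155]=0;q[:,375:]=0;q[255:]=0
k=max(cv2.findContours(q,0,cv2.CHAIN_APPROX_NONE)[0],key=cv2.contourArea)
print(cv2.minEnclosingCircle(ray(c,cv2.convexHull(k)[:,0],.008)[:,:2].astype(np.float32)))
print('hub, tip, line', ray(c,[(256,166),(180,160),(236,165.5)],.072).round(4))
E
python3 -m handwheel '[{"dx":3.4,"dy":-2.7,"dz":0,"wx":0,"wy":0,"wz":0,"claw":0},{"dx":4,"dy":-3.2,"dz":0,"wx":0,"wy":0,"wz":0,"claw":0},{"dx":4,"dy":-3.2,"dz":0,"wx":0,"wy":0,"wz":0,"claw":0},{"dx":4,"dy":-3.2,"dz":0,"wx":0,"wy":0,"wz":0,"claw":0},{"dx":4,"dy":-3.2,"dz":0,"wx":0,"wy":0,"wz":0,"claw":0},{"dx":4,"dy":-3.2,"dz":0,"wx":0,"wy":0,"wz":0,"claw":0},{"dx":0,"dy":0,"dz":0,"wx":0,"wy":0,"wz":-0.1,"claw":0},{"dx":0,"dy":0,"dz":0,"wx":0,"wy":0,"wz":-0.1,"claw":0}]' 20
python3 - <<'E'
from h import *
s=monitor.observe(); print(s['clock'],s['position'],s['tool_rot'],s['grip_width'],s['force'])
c=optics.grab_frame('wrist'); cv2.imwrite('pics/w2.png',c['frame'])
for k in ['blue_lever','blue_stand']:
    for m in optics.masks_of(k,'wrist'): print(k,m['p'],m['rect'])
E
```

```text
green [279 213  30  28 650] [ 0.5945 -0.0693  0.011 ]
orange [245  48  35  37 984] [0.567  0.1038 0.011 ]
((0.5646010637283325, 0.013088356703519821), 0.11151458323001862)
hub, tip, line [[0.5668 0.0147 0.072 ]
 [0.4976 0.0205 0.072 ]
 [0.5486 0.0152 0.072 ]]
clock: 2.75
position: [0.4377, 0.2346, 0.2315]
tool_rot: [3.141, -0.0, 1.775]
force: [0.8, -0.3, -0.1]
grip_width: -0.0003
finger_force: 0.0
2.75 [0.43766528 0.23459368 0.23148467] [ 3.14126222e+00 -7.00813903e-05  1.77538961e+00] -0.0002855601420894548 [ 0.81289534 -0.31160349 -0.09480755]
blue_lever 0.81 [275.2, 118.5, 145.9, 34.7]
blue_lever 0.73 [312.9, 265.3, 150.5, 117.3]
blue_stand 0.6 [273.9, 64.0, 223.9, 122.8]
```

View pics/w2.png

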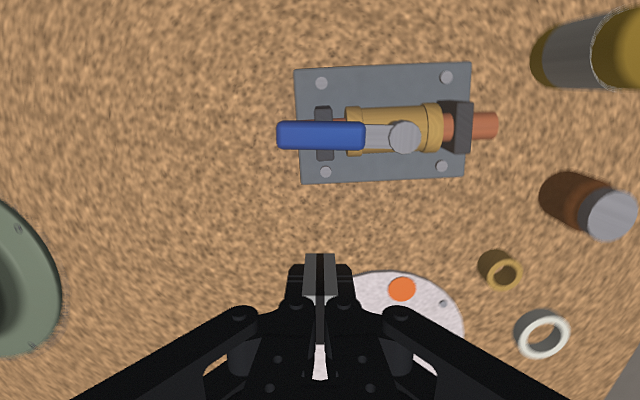

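The wrist picture shows the lever hub at (404,137), the sleeve end at (277,135) and the closed fingertip at about (320,255). The plate corners are at (294,69), (471,62), (464,177) and (302,184).

```bash
python3 - <<'E'
from h import *
c=optics.grab_frame('wrist')
A=ray(c,[(404,136.5),(277,135)],.112); print(A.round(4)); d=A[1]-A[0]; print('lever dir deg',np.degrees(np.arctan2(d[1],d[0])),np.linalg.norm(d))
P=ray(c,[(294,69),(471,62),(464,177),(302,184)],.016)[:,:2]; print(P.round(4),P.mean(0))
for a,b in((0,1),(3,2)): e=P[b]-P[a]; print('stand yaw',np.degrees(np.arctan2(e[1],e[0])),np.linalg.norm(e))
for a,b in((2,1),(3,0)): e=P[b]-P[a]; print('stand yaw',np.degrees(np.arctan2(-e[0],e[1])),np.linalg.norm(e))
s=monitor.observe(); R=cv2.Rodrigues  # tool axes
y=s['tool_rot'][2]; X=np.array([np.cos(y),np.sin(y)]);Y=np.array([np.sin(y),-np.cos(y)])
for nm,p in(('axis',A[0,:2]),('tip',A[1,:2])): print(nm,'in tool',(p-s['position'][:2])@X,(p-s['position'][:2])@Y)
z=s['position'][2]
print('finger px', ray(c,[(303,254),(337,254)],z).round(4))
E
```

```text
[[0.4918 0.2923 0.112 ]
 [0.3962 0.2741 0.112 ]]
lever dir deg -169.2229745811022 0.0973532477255566
[[0.3928 0.3274]
 [0.5638 0.3701]
 [0.5943 0.2558]
 [0.4221 0.2129]] [0.49323874 0.2915637 ]
stand yaw 13.99902184493199 0.1762217016296589
stand yaw 14.004588538790545 0.17744700183529213
stand yaw 14.943531561003278 0.11821341815773728
stand yaw 14.349601779004036 0.11821680956433557
axis in tool 0.04684294782255083 0.06411350296804877
tip in tool 0.047728888757051405 -0.033235713522759044
finger px [[0.4284 0.2398 0.2313]
 [0.444  0.243  0.2313]]
```

```bash
python3 -m handwheel '[{"dx":0,"dy":0,"dz":3.5,"wx":0,"wy":0,"wz":0,"claw":0},{"dx":0,"dy":0,"dz":4,"wx":0,"wy":0,"wz":0,"claw":0},{"dx":0,"dy":0,"dz":4,"wx":0,"wy":0,"wz":0,"claw":0},{"dx":0,"dy":0,"dz":2.8,"wx":0,"wy":0,"wz":0,"claw":0},{"dx":0,"dy":0,"dz":0,"wx":0,"wy":0,"wz":0,"claw":0},{"dx":0.7,"dy":0,"dz":0,"wx":0,"wy":0,"wz":0,"claw":0},{"dx":0.7,"dy":0,"dz":0,"wx":0,"wy":0,"wz":0,"claw":0},{"dx":0.6,"dy":0,"dz":0,"wx":0,"wy":0,"wz":0,"claw":0}]'
python3 -m handwheel '[{"dx":0.4,"dy":0,"dz":0,"wx":0,"wy":0,"wz":0,"claw":0},{"dx":0.4,"dy":0,"dz":0,"wx":0,"wy":0,"wz":0,"claw":0},{"dx":0,"dy":0,"dz":0,"wx":0,"wy":0,"wz":0,"claw":0}]'
```

```text
clock: 3.95
position: [0.4342, 0.2546, 0.0891]
tool_rot: [3.14, -0.001, 1.771]
force: [0.5, 0.3, 0.0]
grip_width: -0.0001
finger_force: 0.0
clock: 4.32
position: [0.4324, 0.2616, 0.0883]
tool_rot: [-3.142, -0.0, 1.771]
force: [-0.6, 0.3, 0.2]
grip_width: -0.0
finger_force: 0.0
```

```bash
python3 -m handwheel '[{"dx":0.65,"dy":-0.19,"dz":0,"wx":0,"wy":0,"wz":0.1,"claw":0},{"dx":0.65,"dy":-0.19,"dz":0,"wx":0,"wy":0,"wz":0.1,"claw":0},{"dx":0.65,"dy":-0.19,"dz":0,"wx":0,"wy":0,"wz":0.1,"claw":0},{"dx":0.65,"dy":-0.19,"dz":0,"wx":0,"wy":0,"wz":0.1,"claw":0},{"dx":0,"dy":0,"dz":0,"wx":0,"wy":0,"wz":0,"claw":0}]'
python3 - <<'E'
from h import *
c=optics.grab_frame('wrist'); cv2.imwrite('pics/w3.png',c['frame'])
E
```

```text
clock: 4.95
position: [0.4235, 0.2871, 0.0883]
tool_rot: [3.141, -0.0, 1.372]
force: [0.2, -0.6, -0.8]
grip_width: 0.0004
finger_force: 0.0
```

View pics/w3.png

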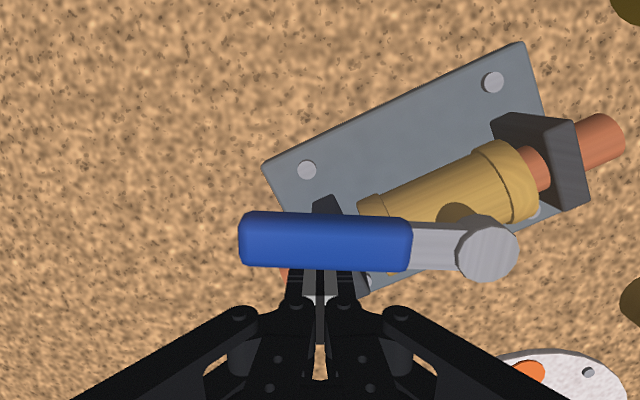

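The lever has turned with the finger: sleeve at (240–410,240), hub at (487,250), stand unmoved. I continue the arc.

```bash
python3 -m handwheel '[{"dx":0.65,"dy":-0.19,"dz":0,"wx":0,"wy":0,"wz":0.1,"claw":0},{"dx":0.65,"dy":-0.19,"dz":0,"wx":0,"wy":0,"wz":0.1,"claw":0},{"dx":0.65,"dy":-0.19,"dz":0,"wx":0,"wy":0,"wz":0.1,"claw":0},{"dx":0.65,"dy":-0.19,"dz":0,"wx":0,"wy":0,"wz":0.1,"claw":0},{"dx":0.65,"dy":-0.19,"dz":0,"wx":0,"wy":0,"wz":0.1,"claw":0},{"dx":0.65,"dy":-0.19,"dz":0,"wx":0,"wy":0,"wz":0.1,"claw":0},{"dx":0.65,"dy":-0.19,"dz":0,"wx":0,"wy":0,"wz":0.1,"claw":0},{"dx":0,"dy":0,"dz":0,"wx":0,"wy":0,"wz":0,"claw":0}]'
cat > lev.py <<'E'
from h import *
c=optics.grab_frame('wrist'); hsv=cv2.cvtColor(c['frame'],cv2.COLOR_BGR2HSV)
q=cv2.inRange(hsv,(105,120,60),(128,255,255)); N,l,st,ce=cv2.connectedComponentsWithStats(q); i=1+st[1:,4].argmax()
ys,xs=np.nonzero(l==i); W=ray(c,np.c_[xs,ys],.110)[:,:2].astype(np.float32)
r=cv2.minAreaRect(W); b=cv2.boxPoints(r); e=max([(b[1]-b[0]),(b[2]-b[1])],key=np.linalg.norm)
s=monitor.observe()
print('sleeve dir deg',np.degrees(np.arctan2(e[1],e[0]))%180,'centre',W.mean(0),'dir from axis',np.degrees(np.arctan2(*(np.array(r[0])-[.4925,.292])[::-1])),r[1])
print('tcp',s['position'].round(4),'yaw deg',np.degrees(s['tool_rot'][2]).round(2),'F',s['force'].round(2),'clock',s['clock'])
cv2.imwrite('pics/lev_%d.png'%(1000*s['clock']),c['frame'])
E
python3 lev.py
```

```text
clock: 6.0
position: [0.4336, 0.3322, 0.0881]
tool_rot: [3.141, 0.0, 0.673]
force: [-0.7, -1.3, -0.4]
grip_width: -0.0002
finger_force: 0.0
sleeve dir deg 128.53787 centre [0.45423406 0.3442059 ] dir from axis 126.3637421671746 (0.02409742958843708, 0.06789580732584)
tcp [0.4335 0.3321 0.0882] yaw deg 38.65 F [0.74 0.73 0.72] clock 6.05
```

```bash
python3 -m handwheel '[{"dx":0.65,"dy":-0.19,"dz":0,"wx":0,"wy":0,"wz":0.1,"claw":0},{"dx":0.65,"dy":-0.19,"dz":0,"wx":0,"wy":0,"wz":0.1,"claw":0},{"dx":0.65,"dy":-0.19,"dz":0,"wx":0,"wy":0,"wz":0.1,"claw":0},{"dx":0,"dy":0,"dz":0,"wx":0,"wy":0,"wz":0,"claw":0}]'
python3 lev.py
```

```text
clock: 6.55
position: [0.4468, 0.3473, 0.0882]
tool_rot: [3.141, 0.0, 0.374]
force: [0.3, 0.1, 0.5]
grip_width: -0.0003
finger_force: 0.0
sleeve dir deg 112.07013 centre [0.47028878 0.35281643] dir from axis 110.17890533577682 (0.024125149473547935, 0.06786522269248962)
tcp [0.4468 0.3472 0.0882] yaw deg 21.48 F [-0.48 -0.75  0.28] clock 6.6
```

```bash
python3 -m handwheel '[{"dx":0.2,"dy":-0.06,"dz":0,"wx":0,"wy":0,"wz":0.03,"claw":0},{"dx":0.2,"dy":-0.06,"dz":0,"wx":0,"wy":0,"wz":0.03,"claw":0},{"dx":0,"dy":0,"dz":0,"wx":0,"wy":0,"wz":0,"claw":0}]'
python3 lev.py
```

```text
clock: 6.98
position: [0.4503, 0.35, 0.0883]
tool_rot: [3.142, -0.0, 0.311]
force: [-0.4, -0.3, -0.1]
grip_width: 0.0001
finger_force: 0.3
sleeve dir deg 108.84211 centre [0.47371265 0.35395116] dir from axis 106.96674402559108 (0.02417203225195408, 0.06786441057920456)
tcp [0.4503 0.35   0.0883] yaw deg 17.82 F [-0.25 -0.44  0.07] clock 7.025
```

```bash
python3 -m handwheel '[{"dx":0.2,"dy":-0.06,"dz":0,"wx":0,"wy":0,"wz":0.03,"claw":0},{"dx":0.13,"dy":-0.04,"dz":0,"wx":0,"wy":0,"wz":0.02,"claw":0},{"dx":0,"dy":0,"dz":0,"wx":0,"wy":0,"wz":0,"claw":0}]'
python3 lev.py
python3 -m handwheel '[{"dx":0.07,"dy":-0.02,"dz":0,"wx":0,"wy":0,"wz":0.01,"claw":0},{"dx":0,"dy":0,"dz":0,"wx":0,"wy":0,"wz":0,"claw":0}]'
python3 lev.py
```

```text
clock: 7.4
position: [0.4532, 0.3521, 0.0883]
tool_rot: [3.142, -0.0, 0.26]
force: [-0.9, -0.7, 0.0]
grip_width: 0.0001
finger_force: 0.3
sleeve dir deg 106.02893 centre [0.47682637 0.35486522] dir from axis 104.13076732212059 (0.024169720709323883, 0.06786451488733292)
tcp [0.4532 0.3521 0.0883] yaw deg 14.95 F [-0.21 -0.03  0.41] clock 7.45
clock: 7.7
position: [0.4536, 0.3524, 0.0883]
tool_rot: [-3.142, 0.0, 0.251]
force: [-1.4, 0.1, -0.2]
grip_width: -0.0001
finger_force: 0.8
sleeve dir deg 105.6658 centre [0.47729197 0.35492542] dir from axis 103.75222141650917 (0.024233367294073105, 0.06787174940109253)
tcp [0.4536 0.3524 0.0883] yaw deg 14.37 F [-1.2   0.25  0.03] clock 7.75
```

```bash
for i in 1 ; do python3 -m handwheel '[{"dx":0.07,"dy":-0.02,"dz":0,"wx":0,"wy":0,"wz":0.01,"claw":0},{"dx":0,"dy":0,"dz":0,"wx":0,"wy":0,"wz":0,"claw":0}]' >/dev/null; done
python3 lev.py
python3 -m handwheel '[{"dx":0.1,"dy":0,"dz":0,"wx":0,"wy":0,"wz":0,"claw":0},{"dx":0,"dy":0,"dz":0,"wx":0,"wy":0,"wz":0,"claw":0}]' >/dev/null
python3 lev.py
```

```text
sleeve dir deg 105.07244 centre [0.47797412 0.3551045 ] dir from axis 103.12408457977196 (0.024237560108304024, 0.06787232309579849)
tcp [0.4543 0.3528 0.0883] yaw deg 13.8 F [-0.71  0.36 -0.16] clock 8.05
sleeve dir deg 103.82798 centre [0.47877914 0.35534585] dir from axis 102.31412255493744 (0.023782018572092056, 0.06793142110109329)
tcp [0.4552 0.353  0.0883] yaw deg 13.8 F [-3.26  1.65 -0.09] clock 8.35
```

```bash
python3 -m handwheel '[{"dx":0.05,"dy":0,"dz":0,"wx":0,"wy":0,"wz":0,"claw":0},{"dx":0,"dy":0,"dz":0,"wx":0,"wy":0,"wz":0,"claw":0}]' >/dev/null
python3 lev.py
python3 -m handwheel '[{"dx":0.05,"dy":0,"dz":0,"wx":0,"wy":0,"wz":0,"claw":0},{"dx":0,"dy":0,"dz":0,"wx":0,"wy":0,"wz":0,"claw":0}]' >/dev/null
python3 lev.py; cp $(ls -t pics/lev_*|head -1) pics/v.png
```

```text
sleeve dir deg 103.86086 centre [0.4788259  0.35536432] dir from axis 102.37933456732218 (0.024166550487279892, 0.06788362562656403)
tcp [0.4553 0.3531 0.0883] yaw deg 13.81 F [-6.23  0.34  1.73] clock 8.65
sleeve dir deg 104.525925 centre [0.47887933 0.35532162] dir from axis 102.27770423067578 (0.024113349616527557, 0.06787168979644775)
tcp [0.4553 0.3531 0.0882] yaw deg 13.81 F [-9.39 -0.34  3.84] clock 8.95
```

View pics/v.png

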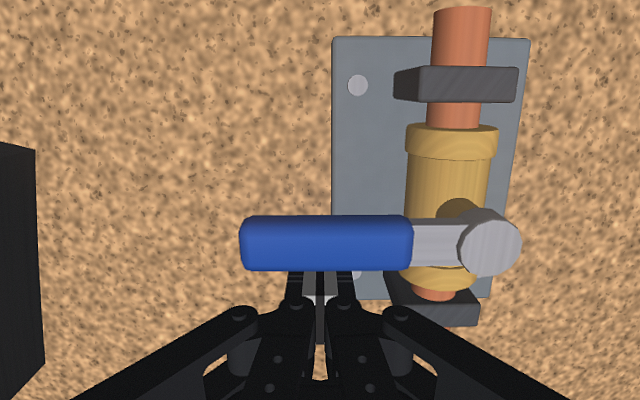

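The lever is across the pipe and stays put under a 9 N push, so it is at the stop. The stand looks square under it. I back off, lift and turn.

```bash
python3 -m handwheel '[{"dx":-1,"dy":0,"dz":0,"wx":0,"wy":0,"wz":0,"claw":0},{"dx":-2,"dy":0,"dz":0,"wx":0,"wy":0,"wz":0,"claw":0},{"dx":0,"dy":0,"dz":4,"wx":0,"wy":0,"wz":0,"claw":0},{"dx":0,"dy":0,"dz":-6,"wx":0,"wy":0,"wz":0,"claw":0}]' --help >/dev/null 2>&1; python3 lev.py
```

```text
sleeve dir deg 103.86649 centre [0.47887674 0.3553407 ] dir from axis 102.27915220177809 (0.024160094559192657, 0.06788790971040726)
tcp [0.4553 0.3531 0.0882] yaw deg 13.82 F [-8.9   0.41  3.02] clock 9.0
```

That call contained a wrong downward row and was refused, so nothing moved. Here are the correct rows:

```bash
python3 -m handwheel '[{"dx":-1,"dy":0,"dz":0,"wx":0,"wy":0,"wz":0,"claw":0},{"dx":-2,"dy":0,"dz":0,"wx":0,"wy":0,"wz":0,"claw":0},{"dx":0,"dy":0,"dz":-4,"wx":0,"wy":0,"wz":0,"claw":0},{"dx":0,"dy":0,"dz":-5,"wx":0,"wy":0,"wz":0,"claw":0},{"dx":0,"dy":0,"dz":-5,"wx":0,"wy":0,"wz":0,"claw":0},{"dx":0,"dy":0,"dz":0,"wx":0,"wy":0,"wz":-0.17,"claw":0},{"dx":0,"dy":0,"dz":0,"wx":0,"wy":0,"wz":-0.18,"claw":0},{"dx":0,"dy":0,"dz":0,"wx":0,"wy":0,"wz":-0.18,"claw":0}]'
python3 lev.py
python3 -m handwheel '[{"dx":0,"dy":0,"dz":0,"wx":0,"wy":0,"wz":-0.18,"claw":0},{"dx":0,"dy":0,"dz":0,"wx":0,"wy":0,"wz":-0.18,"claw":0},{"dx":0,"dy":0,"dz":0,"wx":0,"wy":0,"wz":-0.18,"claw":0},{"dx":0,"dy":0,"dz":0,"wx":0,"wy":0,"wz":-0.17,"claw":0},{"dx":0,"dy":0,"dz":0,"wx":0,"wy":0,"wz":0,"claw":0}]'; python3 lev.py; cp $(ls -t pics/lev_*|head -1) pics/v2.png
```

```text
clock: 10.0
position: [0.427, 0.3458, 0.2284]
tool_rot: [3.141, -0.001, 0.777]
force: [0.3, -0.2, 0.4]
grip_width: -0.0003
finger_force: 0.0
sleeve dir deg 105.01283 centre [0.4766667  0.35700724] dir from axis 103.73450677948688 (0.021091315895318985, 0.06755483895540237)
tcp [0.427  0.3458 0.2284] yaw deg 45.03 F [ 0.24  0.09 -0.1 ] clock 10.05
clock: 10.68
position: [0.4272, 0.3457, 0.2283]
tool_rot: [3.141, -0.0, 1.477]
force: [-0.2, 0.2, -0.6]
grip_width: 0.0003
finger_force: 0.0
sleeve dir deg 104.08569 centre [0.47591394 0.35684654] dir from axis 104.43931910879448 (0.021236026659607887, 0.06761622428894043)
tcp [0.4271 0.3457 0.2283] yaw deg 84.49 F [ 0.06 -0.12 -0.4 ] clock 10.725
```

View pics/v2.png

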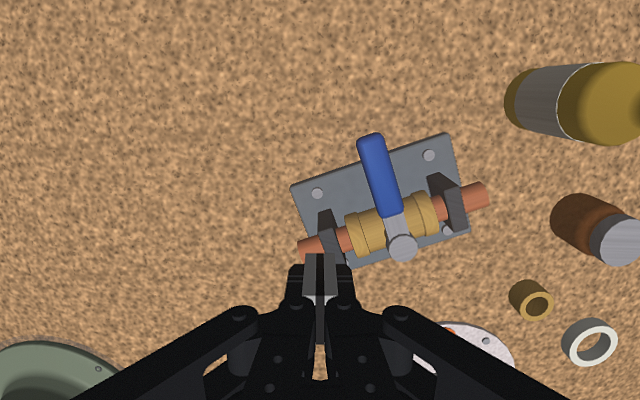

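The wrist picture shows the lever across the pipe: sleeve (360–400,135–215), hub (402,247), fixed at about 104° against the stand's +y at 104.2°. It is closed, and the stand has not moved. Now the selector.

```bash
python3 -m handwheel '[{"dx":-3.6,"dy":1.6,"dz":0,"wx":0,"wy":0,"wz":0,"claw":0},{"dx":-4.75,"dy":2.06,"dz":0,"wx":0,"wy":0,"wz":0,"claw":0},{"dx":-4.75,"dy":2.06,"dz":0,"wx":0,"wy":0,"wz":0,"claw":0},{"dx":-4.75,"dy":2.06,"dz":0,"wx":0,"wy":0,"wz":0,"claw":0},{"dx":-4.75,"dy":2.06,"dz":0,"wx":0,"wy":0,"wz":0,"claw":0},{"dx":-4.75,"dy":2.06,"dz":0,"wx":0,"wy":0,"wz":0,"claw":0},{"dx":0,"dy":0,"dz":0,"wx":0,"wy":0,"wz":0,"claw":0}]'
python3 - <<'E'
from h import *
s=monitor.observe(); y=s['tool_rot'][2]; X=np.array([np.cos(y),np.sin(y)]);Y=np.array([np.sin(y),-np.cos(y)])
for nm,p in(('axis',(.5660,.0140)),('tip',(.4976,.0205))): print(nm,'in tool',((p-s['position'][:2])@X).round(4),((p-s['position'][:2])@Y).round(4),s['position'],np.degrees(y))
c=optics.grab_frame('wrist'); cv2.imwrite('pics/w4.png',c['frame'])
E
```

```text
clock: 11.6
position: [0.5217, 0.0589, 0.2284]
tool_rot: [3.141, 0.001, 1.469]
force: [-0.6, -0.2, -0.4]
grip_width: 0.0001
finger_force: 0.0
axis in tool -0.0402 0.0486 [0.5217373  0.0589038  0.22837919] 84.19414364234183
tip in tool -0.0406 -0.0201 [0.5217373  0.0589038  0.22837919] 84.19414364234183
```

View pics/w4.png

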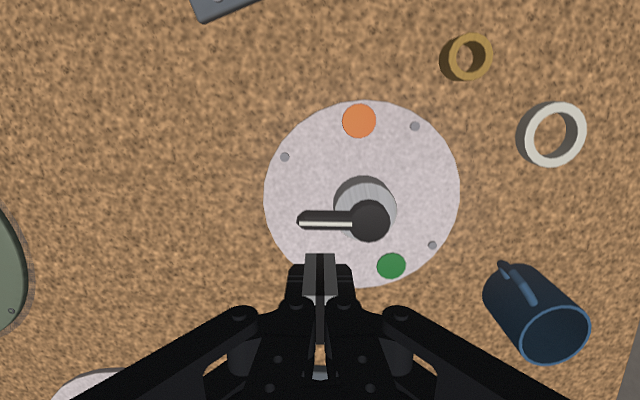

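The selector is unobstructed: hub (369,220), pointer tip (299,220), green (391,266). I descend beside the pointer on its +y side and close the gap.

```bash
python3 - <<'E'
from h import *
c=optics.grab_frame('wrist'); hsv=cv2.cvtColor(c['frame'],cv2.COLOR_BGR2HSV)
print('hub,tip',ray(c,[(369,220),(299,220)],.072).round(4))
for nm,lo,hi in [('green',(45,80,40),(85,255,255))]:
    q=cv2.inRange(hsv,lo,hi); N,_,st,ce=cv2.connectedComponentsWithStats(q)
    for i in range(1,N):
        if st[i,4]>300: print(nm,st[i],ray(c,ce[i],.011)[0].round(4))
q=((hsv[...,1]<35)&(hsv[...,2]>140)).astype(np.uint8); q[:,:255]=0;q[:,465:]=0;q[240:,:355]=0;q[:90]=0
k=max(cv2.findContours(q,0,cv2.CHAIN_APPROX_NONE)[0],key=cv2.contourArea)
print(cv2.minEnclosingCircle(ray(c,cv2.convexHull(k)[:,0],.008)[:,:2].astype(np.float32)))
E
python3 -m handwheel '[{"dx":0,"dy":0,"dz":3.6,"wx":0,"wy":0,"wz":0,"claw":0},{"dx":0,"dy":0,"dz":4.5,"wx":0,"wy":0,"wz":0,"claw":0},{"dx":0,"dy":0,"dz":4.5,"wx":0,"wy":0,"wz":0,"claw":0},{"dx":0,"dy":0,"dz":4.2,"wx":0,"wy":0,"wz":0,"claw":0},{"dx":-0.6,"dy":0,"dz":0,"wx":0,"wy":0,"wz":0,"claw":0},{"dx":-0.6,"dy":0,"dz":0,"wx":0,"wy":0,"wz":0,"claw":0},{"dx":-0.5,"dy":0,"dz":0,"wx":0,"wy":0,"wz":0,"claw":0},{"dx":0,"dy":0,"dz":0,"wx":0,"wy":0,"wz":0,"claw":0}]'
```

```text
hub,tip [[0.5637 0.0203 0.072 ]
 [0.4979 0.0268 0.072 ]]
green [377 256  29  25 571] [ 0.594  -0.0687  0.011 ]
((0.5645337700843811, 0.01428171992301941), 0.11137126386165619)
clock: 12.7
position: [0.5201, 0.0456, 0.0615]
tool_rot: [3.14, -0.0, 1.48]
force: [1.0, 0.3, 0.2]
grip_width: -0.0001
finger_force: 0.0
```

```bash
python3 -m handwheel '[{"dx":-0.4,"dy":0,"dz":0,"wx":0,"wy":0,"wz":0,"claw":0},{"dx":-0.4,"dy":0,"dz":0,"wx":0,"wy":0,"wz":0,"claw":0},{"dx":-0.49,"dy":-0.17,"dz":0,"wx":0,"wy":0,"wz":-0.1,"claw":0},{"dx":-0.49,"dy":-0.17,"dz":0,"wx":0,"wy":0,"wz":-0.1,"claw":0},{"dx":-0.49,"dy":-0.17,"dz":0,"wx":0,"wy":0,"wz":-0.1,"claw":0},{"dx":-0.49,"dy":-0.17,"dz":0,"wx":0,"wy":0,"wz":-0.1,"claw":0},{"dx":0,"dy":0,"dz":0,"wx":0,"wy":0,"wz":0,"claw":0}]'
cat > ptr.py <<'E'
from h import *
s=monitor.observe(); y=s['tool_rot'][2]; X=np.array([np.cos(y),np.sin(y)]);Y=np.array([np.sin(y),-np.cos(y)])
d=np.array([.565,.014])-s['position'][:2]
print('axis in tool',(d@X).round(4),(d@Y).round(4),'yaw',np.degrees(y).round(1),'implied ptr dir',np.degrees(y).round(1)+90+0,'q7',s['qpos'][6].round(2),'F',s['force'].round(1),s['clock'])
P=[]
for n in ['wrist','scene','side']:
    c=optics.grab_frame(n); cv2.imwrite(f'pics/p_{n}_{int(1000*s["clock"])}.png',c['frame'])
    uv=proj(c,[.565,.014,.063])[0].astype(int); h={'wrist':110,'scene':50,'side':50}[n]
    q=c['frame'][max(uv[1]-h,0):uv[1]+h,max(uv[0]-h,0):uv[0]+h]; P.append(cv2.resize(q,(266,266),interpolation=3)); print(n,uv)
cv2.imwrite('pics/p.png',np.hstack(P))
E
python3 ptr.py
```

```text
clock: 13.58
position: [0.5132, 0.0177, 0.0603]
tool_rot: [3.142, -0.0, 1.879]
force: [0.3, 0.3, -0.5]
grip_width: 0.0
finger_force: 0.0
axis in tool -0.0193 0.0483 yaw 107.7 implied ptr dir 197.7 q7 0.16 F [ 0.3  0.3 -0.5] 13.575
wrist [419 305]
scene [320 235]
side [282 216]
```

View pics/p.png

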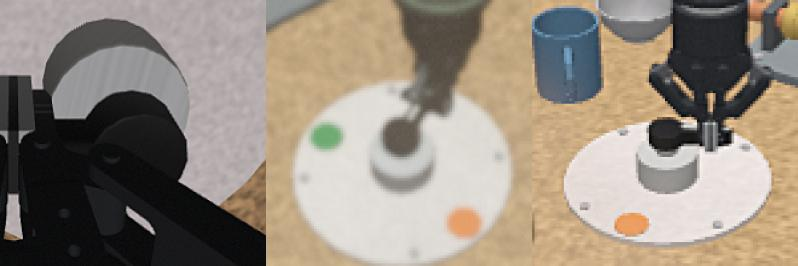

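The fingertip is at the pointer's side in the scene and side crops and the pointer is turning. Axis offset is 19 mm, as planned. I continue.

```bash
python3 -m handwheel '[{"dx":-0.49,"dy":-0.17,"dz":0,"wx":0,"wy":0,"wz":-0.1,"claw":0},{"dx":-0.49,"dy":-0.17,"dz":0,"wx":0,"wy":0,"wz":-0.1,"claw":0},{"dx":-0.49,"dy":-0.17,"dz":0,"wx":0,"wy":0,"wz":-0.1,"claw":0},{"dx":-0.49,"dy":-0.17,"dz":0,"wx":0,"wy":0,"wz":-0.1,"claw":0},{"dx":-0.49,"dy":-0.17,"dz":0,"wx":0,"wy":0,"wz":-0.1,"claw":0},{"dx":-0.49,"dy":-0.17,"dz":0,"wx":0,"wy":0,"wz":-0.1,"claw":0},{"dx":-0.49,"dy":-0.17,"dz":0,"wx":0,"wy":0,"wz":-0.1,"claw":0},{"dx":0,"dy":0,"dz":0,"wx":0,"wy":0,"wz":0,"claw":0}]'
python3 ptr.py; python3 -c "
from h import *;print(monitor.observe()['qpos'].round(2))"
```

```text
clock: 14.72
position: [0.5229, -0.0162, 0.0602]
tool_rot: [3.142, -0.0, 2.579]
force: [0.6, 0.6, 0.0]
grip_width: -0.0
finger_force: 0.0
axis in tool -0.0195 0.048 yaw 147.7 implied ptr dir 237.7 q7 0.73 F [0.6 0.6 0. ] 14.725
wrist [419 307]
scene [320 235]
side [282 216]
[ 0.06  0.62 -0.19  1.99  0.21  0.55  0.73]
```

```bash
python3 -m handwheel '[{"dx":-0.49,"dy":-0.17,"dz":0,"wx":0,"wy":0,"wz":-0.1,"claw":0},{"dx":-0.49,"dy":-0.17,"dz":0,"wx":0,"wy":0,"wz":-0.1,"claw":0},{"dx":-0.49,"dy":-0.17,"dz":0,"wx":0,"wy":0,"wz":-0.1,"claw":0},{"dx":-0.49,"dy":-0.17,"dz":0,"wx":0,"wy":0,"wz":-0.1,"claw":0},{"dx":-0.49,"dy":-0.17,"dz":0,"wx":0,"wy":0,"wz":-0.1,"claw":0},{"dx":-0.49,"dy":-0.17,"dz":0,"wx":0,"wy":0,"wz":-0.1,"claw":0},{"dx":-0.49,"dy":-0.17,"dz":0,"wx":0,"wy":0,"wz":-0.1,"claw":0},{"dx":0,"dy":0,"dz":0,"wx":0,"wy":0,"wz":0,"claw":0}]'
python3 ptr.py
```

```text
clock: 15.88
position: [0.5524, -0.0358, 0.0602]
tool_rot: [3.141, -0.0, -3.004]
force: [0.1, 0.6, 0.2]
grip_width: 0.0
finger_force: 0.0
axis in tool -0.0193 0.0477 yaw -172.1 implied ptr dir -82.1 q7 1.31 F [0.1 0.6 0.2] 15.875
wrist [417 307]
scene [320 235]
side [282 216]
```

```bash
python3 -m handwheel '[{"dx":-0.49,"dy":-0.17,"dz":0,"wx":0,"wy":0,"wz":-0.1,"claw":0},{"dx":1,"dy":0,"dz":0,"wx":0,"wy":0,"wz":0,"claw":0},{"dx":1.5,"dy":0,"dz":0,"wx":0,"wy":0,"wz":0,"claw":0},{"dx":0,"dy":0,"dz":-4,"wx":0,"wy":0,"wz":0,"claw":0},{"dx":0,"dy":0,"dz":-5,"wx":0,"wy":0,"wz":0,"claw":0},{"dx":0,"dy":0,"dz":-5,"wx":0,"wy":0,"wz":0,"claw":0},{"dx":-4,"dy":0,"dz":0,"wx":0,"wy":0,"wz":0,"claw":0},{"dx":-4,"dy":0,"dz":0,"wx":0,"wy":0,"wz":0,"claw":0}]'
python3 -m handwheel '[{"dx":-2,"dy":0,"dz":0,"wx":0,"wy":0,"wz":0,"claw":0},{"dx":0,"dy":0,"dz":0,"wx":0,"wy":0,"wz":0,"claw":0}]' >/dev/null
cat > meas.py <<'E'
from h import *
c=optics.grab_frame('wrist'); s=monitor.observe(); hsv=cv2.cvtColor(c['frame'],cv2.COLOR_BGR2HSV)
cv2.imwrite('pics/m_%d.png'%(1000*s['clock']),c['frame'])
q=cv2.inRange(hsv,(45,80,40),(85,255,255)); q[250:]=0
k=max(cv2.findContours(q,0,cv2.CHAIN_APPROX_NONE)[0],key=cv2.contourArea)
g,gr=cv2.minEnclosingCircle(ray(c,k[:,0],.011)[:,:2].astype(np.float32)); print('green',g,gr)
uu,vv=np.meshgrid(np.arange(640),np.arange(400)); px=np.c_[uu.ravel(),vv.ravel()]
W0=ray(c,px,.008)[:,:2].reshape(400,640,2)
q=((hsv[...,1]<40)&(hsv[...,2]>130)&(np.hypot(W0[...,0]-.5645,W0[...,1]-.0137)<.125)).astype(np.uint8)
k=np.vstack(cv2.findContours(q,0,cv2.CHAIN_APPROX_NONE)[0])
P,pr=cv2.minEnclosingCircle(ray(c,cv2.convexHull(k)[:,0],.008)[:,:2].astype(np.float32)); print('plate',P,pr)
for z in(.072,):
    W=ray(c,px,z)[:,:2].reshape(400,640,2); r=np.hypot(W[...,0]-P[0],W[...,1]-P[1]); v=hsv[...,2]
    dark=((v<75)&(r<.08)).astype(np.uint8); N,l,st,ce=cv2.connectedComponentsWithStats(dark)
    i=max(range(1,N),key=lambda i:st[i,4]); print('dark',st[i])
    # directions by dark outline beyond hub, and enclosed white line
    m=(l==i)&(r>.028); Q=W[m]; d=Q.mean(0)-P; print('dark arm dir',np.degrees(np.arctan2(d[1],d[0])), 'rmax',r[m].max())
    hull=np.zeros_like(dark); cv2.fillPoly(hull,[cv2.convexHull(max(cv2.findContours((l==i).astype(np.uint8),0,1)[0],key=cv2.contourArea))],1)
    closed=cv2.morphologyEx((l==i).astype(np.uint8),cv2.MORPH_CLOSE,np.ones((9,9)))
    m=(closed>0)&(v>110)&(r<.075); N2,l2,st2,_=cv2.connectedComponentsWithStats(m.astype(np.uint8)); j=1+st2[1:,4].argmax()
    Q=W[l2==j]; vx,vy,x0,y0=cv2.fitLine(Q.astype(np.float32),2,0,.001,.001).ravel(); print('white line n',len(Q),st2[j],'dir',np.degrees(np.arctan2(vy,vx))%180,'off axis',(P[0]-x0)*vy-(P[1]-y0)*vx)
print('green dir',np.degrees(np.arctan2(g[1]-P[1],g[0]-P[0])),'clock',s['clock'],s['position'].round(4),np.degrees(s['tool_rot'][2]))
E
python3 meas.py
```

```text
clock: 17.02
position: [0.6111, -0.0244, 0.2013]
tool_rot: [-3.14, 0.001, -2.906]
force: [-0.1, -0.7, -0.6]
grip_width: -0.0001
finger_force: 0.0
green (0.5941725373268127, -0.07000541687011719) 0.017368530854582787
plate (0.564103364944458, 0.012746713124215603) 0.11145296692848206
dark [ 291   98  113   51 2710]
dark arm dir -77.12046629728573 rmax 0.06880358921636456
white line n 389 [293 121  65   6 389] dir 103.630325 off axis -5.3085387e-06
green dir -70.03066068502082 clock 17.325 [ 0.6294 -0.0192  0.1998] -166.36376299928756
```

The white line points at −76.4° and green lies at −70.0°, so 6.4° (0.111 rad) is left. I go back down behind the pointer.

```bash
python3 -m handwheel '[{"dx":3,"dy":0,"dz":0,"wx":0,"wy":0,"wz":0,"claw":0},{"dx":4,"dy":0,"dz":0,"wx":0,"wy":0,"wz":0,"claw":0},{"dx":3,"dy":0,"dz":0,"wx":0,"wy":0,"wz":0,"claw":0},{"dx":0,"dy":0,"dz":3.5,"wx":0,"wy":0,"wz":0,"claw":0},{"dx":0,"dy":0,"dz":0,"wx":0,"wy":0,"wz":0,"claw":0}]'
python3 ptr.py
```

```text
clock: 17.95
position: [0.531, -0.0435, 0.1642]
tool_rot: [3.141, -0.003, -2.904]
force: [0.3, -0.4, 0.3]
grip_width: -0.0005
finger_force: 0.0
axis in tool -0.0466 0.0478 yaw -166.4 implied ptr dir -76.4 q7 1.49 F [ 0.3 -0.4  0.3] 17.95
wrist [379 258]
scene [320 235]
side [282 216]
```

```bash
python3 -m handwheel '[{"dx":0,"dy":0,"dz":3.5,"wx":0,"wy":0,"wz":0,"claw":0},{"dx":0,"dy":0,"dz":4,"wx":0,"wy":0,"wz":0,"claw":0},{"dx":0,"dy":0,"dz":2.9,"wx":0,"wy":0,"wz":0,"claw":0},{"dx":-1,"dy":0,"dz":0,"wx":0,"wy":0,"wz":0,"claw":0},{"dx":-1,"dy":0,"dz":0,"wx":0,"wy":0,"wz":0,"claw":0},{"dx":-0.6,"dy":0,"dz":0,"wx":0,"wy":0,"wz":0,"claw":0},{"dx":0,"dy":0,"dz":0,"wx":0,"wy":0,"wz":0,"claw":0}]' >/dev/null; python3 ptr.py
python3 -m handwheel '[{"dx":-0.25,"dy":-0.09,"dz":0,"wx":0,"wy":0,"wz":-0.05,"claw":0},{"dx":-0.29,"dy":-0.1,"dz":0,"wx":0,"wy":0,"wz":-0.06,"claw":0},{"dx":-0.1,"dy":0,"dz":0,"wx":0,"wy":0,"wz":0,"claw":0},{"dx":0,"dy":0,"dz":0,"wx":0,"wy":0,"wz":0,"claw":0}]'>/dev/null; python3 ptr.py
```

```text
axis in tool -0.0176 0.0479 yaw -166.3 implied ptr dir -76.30000000000001 q7 1.39 F [-0.5 -0.1  0.7] 18.975
wrist [417 302]
scene [320 235]
side [282 216]
axis in tool -0.0175 0.0479 yaw -160.1 implied ptr dir -70.1 q7 1.48 F [-1.9 -1.7  0.6] 19.625
wrist [417 303]
scene [320 235]
side [282 216]
```

```bash
python3 -m handwheel '[{"dx":1,"dy":0,"dz":0,"wx":0,"wy":0,"wz":0,"claw":0},{"dx":1.5,"dy":0,"dz":0,"wx":0,"wy":0,"wz":0,"claw":0},{"dx":0,"dy":0,"dz":-4,"wx":0,"wy":0,"wz":0,"claw":0},{"dx":0,"dy":0,"dz":-5,"wx":0,"wy":0,"wz":0,"claw":0},{"dx":0,"dy":0,"dz":-5,"wx":0,"wy":0,"wz":0,"claw":0},{"dx":-4,"dy":0,"dz":0,"wx":0,"wy":0,"wz":0,"claw":0},{"dx":-5,"dy":0,"dz":0,"wx":0,"wy":0,"wz":0,"claw":0},{"dx":0,"dy":0,"dz":0,"wx":0,"wy":0,"wz":0,"claw":0}]'>/dev/null; python3 meas.py
```

```text
green (0.5936598777770996, -0.06998852640390396) 0.017375877127051353
plate (0.5637847781181335, 0.01264506671577692) 0.11148297786712646
dark [ 293  106  110   50 2506]
dark arm dir -68.7859640946506 rmax 0.06716206421291317
white line n 378 [295 130  62   8 378] dir 111.95697 off axis 0.00046899728
green dir -70.12320290555076 clock 20.825 [ 0.6258 -0.0141  0.2006] -159.9486315146165
```

The line is at about −68°, 2° past green. Clearing that needs a small nudge from the other side, and the tool already hovers over that spot.

```bash
python3 -m handwheel '[{"dx":0,"dy":0,"dz":4,"wx":0,"wy":0,"wz":0,"claw":0},{"dx":0,"dy":0,"dz":4.5,"wx":0,"wy":0,"wz":0,"claw":0},{"dx":0,"dy":0,"dz":4,"wx":0,"wy":0,"wz":0,"claw":0},{"dx":0,"dy":0,"dz":1.5,"wx":0,"wy":0,"wz":0,"claw":0},{"dx":0.9,"dy":0,"dz":0,"wx":0,"wy":0,"wz":0,"claw":0},{"dx":0.9,"dy":0,"dz":0,"wx":0,"wy":0,"wz":0,"claw":0},{"dx":0.4,"dy":0,"dz":0,"wx":0,"wy":0,"wz":0,"claw":0},{"dx":0,"dy":0,"dz":0,"wx":0,"wy":0,"wz":0,"claw":0}]'; python3 ptr.py
```

```text
clock: 21.82
position: [0.6056, -0.0224, 0.0622]
tool_rot: [-3.141, 0.001, -2.793]
force: [0.8, -0.6, 0.1]
grip_width: 0.0001
finger_force: 0.0
axis in tool 0.0257 0.0481 yaw -160.0 implied ptr dir -70.0 q7 1.47 F [ 0.8 -0.6  0.1] 21.825
wrist [427 221]
scene [320 235]
side [282 216]
```

Then 6.5 mm more in small steps, back off and measure again.

```bash
python3 -m handwheel '[{"dx":0.3,"dy":0,"dz":0,"wx":0,"wy":0,"wz":0,"claw":0},{"dx":0.2,"dy":0,"dz":0,"wx":0,"wy":0,"wz":0,"claw":0},{"dx":0.15,"dy":0,"dz":0,"wx":0,"wy":0,"wz":0,"claw":0},{"dx":0,"dy":0,"dz":0,"wx":0,"wy":0,"wz":0,"claw":0}]' >/dev/null; python3 ptr.py
python3 -m handwheel '[{"dx":-1,"dy":0,"dz":0,"wx":0,"wy":0,"wz":0,"claw":0},{"dx":-1.8,"dy":0,"dz":0,"wx":0,"wy":0,"wz":0,"claw":0},{"dx":0,"dy":0,"dz":-4,"wx":0,"wy":0,"wz":0,"claw":0},{"dx":0,"dy":0,"dz":-5,"wx":0,"wy":0,"wz":0,"claw":0},{"dx":0,"dy":0,"dz":-5,"wx":0,"wy":0,"wz":0,"claw":0},{"dx":0,"dy":0,"dz":0,"wx":0,"wy":0,"wz":0,"claw":0}]'; python3 meas.py
```

```text
axis in tool 0.0191 0.0478 yaw -160.0 implied ptr dir -70.0 q7 1.47 F [ 0.9 -0.4 -0.1] 22.475
wrist [425 235]
scene [320 235]
side [282 216]
clock: 23.38
position: [0.6278, -0.0142, 0.2051]
tool_rot: [-3.14, 0.006, -2.792]
force: [-0.7, -0.9, -0.7]
grip_width: -0.0002
finger_force: 0.0
green (0.5936696529388428, -0.06989559531211853) 0.017337366938591003
plate (0.5638949275016785, 0.01271013543009758) 0.11136376112699509
dark [ 293  104  110   50 2449]
dark arm dir -70.78648581906245 rmax 0.06893123575749706
white line n 318 [296 127  63   7 318] dir 110.19533 off axis 0.00045585074
green dir -70.1786151296073 clock 23.425 [ 0.6267 -0.0145  0.2028] -159.9940433132523
```

The pointer is at −69.8° and green at −70.2°. The robot is clear of everything, so I hand in.

```bash
python3 -c "
from workcell import job_done; print(job_done())"
```

```text
the job is handed in; nothing more can be done
None
```

The blue lever was closed first, to its stop, then the pointer was turned to within about 0.5° of the green disc by the wrist camera. The job is handed in at about 24 s, with the gripper clear of everything.

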